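# Open the matching cleaner concentrate for a refill

### The job

A spray bottle is waiting on the yellow filling tray: open the concentrate jug whose colour matches it, by pressing its safety cap down, twisting it anticlockwise while pressed, and lifting it off. Finish still gripping the cap, upright and still, straight above its own jug with about 5 cm of clear air over the neck; do not put it down or let go. Leave the other jug shut and everything else where it stands.

Things in the scene. Friction and masses are not known exactly. Their poses are not given: they have to be found in the camera images.
- cap_blue_mid (a point): centre (half-way up) of the loose blue push-and-turn cap: ribbed upright drum 53 mm across, 32 mm high, 28 to 56 g; z up, x along the white line on its top. Starts locked on jug_blue, on the neck's axis, line along the jug's +x. Locked, it neither turns nor lifts. Pressed 5 to 8 mm down it turns anticlockwise (from above): free from 45 degrees, best 60, end stop at 75; then it lifts straight off
- jug_blue_seal (a joint): spring seal in the neck of jug_blue (m), pushing up under the cap's top: 0 with the cap locked, grows as the cap is pressed; 7 N at 0, about 13 N at 0.006, 15 N at 0.008, where the cap stops hard; -0.003 (up) with the cap turned free and let go, or off. Keep pressing while turning
- jug_blue: white blue-labelled jug, fixed in a wire cradle: 100 x 120 x 105 mm, handle on its +y side to 92 mm from the axis, foot 130 x 150 mm. Origin at the foot's centre on the table, z up the neck's axis. Sloping shoulder: radius 48 mm at 100 mm height, 26 mm at 134 mm. Locked cap from 150 to 182 mm (its centre at 166); with the cap off the neck, 42 mm across, ends at 181 mm
- spray_blue: loose trigger spray bottle with blue head and label, 68 mm across, 180 mm high; origin at the centre of its underside. It stands on either fill_tray or park_mat, and must be left alone
- cap_orange_mid (a point): centre (half-way up) of the loose orange push-and-turn cap: ribbed upright drum 53 mm across, 32 mm high, 28 to 56 g; z up, x along the white line on its top. Starts locked on jug_orange, on the neck's axis, line along the jug's +x. Locked, it neither turns nor lifts. Pressed 5 to 8 mm down it turns anticlockwise (from above): free from 45 degrees, best 60, end stop at 75; then it lifts straight off
- jug_orange_seal (a joint): spring seal in the neck of jug_orange (m), pushing up under the cap's top: 0 with the cap locked, grows as the cap is pressed; 7 N at 0, about 13 N at 0.006, 15 N at 0.008, where the cap stops hard; -0.003 (up) with the cap turned free and let go, or off. Keep pressing while turning
- jug_orange: white orange-labelled jug, fixed in a wire cradle: 100 x 120 x 105 mm, handle on its +y side to 92 mm from the axis, foot 130 x 150 mm. Origin at the foot's centre on the table, z up the neck's axis. Sloping shoulder: radius 48 mm at 100 mm height, 26 mm at 134 mm. Locked cap from 150 to 182 mm (its centre at 166); with the cap off the neck, 42 mm across, ends at 181 mm
- spray_orange: loose trigger spray bottle with orange head and label, 68 mm across, 180 mm high; origin at the centre of its underside. It stands on either fill_tray or park_mat, and must be left alone
- fill_tray: filling tray: fixed yellow slab with a black middle, 130 x 150 x 6 mm, on the table; the spray bottle standing on it (within 30 mm of its centre) tells which jug to open. Origin at the centre of its underside
- park_mat: plain grey fixed mat, 130 x 150 x 6 mm, where the other spray bottle stands. Origin at the centre of its underside
- can1: closed food can, 75 mm across, 110 mm high, loose bystander; origin at the centre of its underside
- can2: closed food can, 75 mm across, 110 mm high, loose bystander; origin at the centre of its underside
- can3: closed food can, 75 mm across, 110 mm high, loose bystander; origin at the centre of its underside
- tub: open white plastic bowl, 120 mm across, 70 mm high, loose bystander; origin under its centre
- spoon: wooden-handled steel straining spoon lying on the table, about 200 mm long, loose bystander

How it is judged:
By the outcome, as a careful person would: the job done as asked, in the order asked, and still so for the second after the job is handed in, while the arm keeps its last pose, push and grip.
It also fails if it takes over 30 s, if anything falls off the work surface, if the arm or the gripper's body presses on something with over 40 N, if the wrist force passes 120 N, or if a joint passes its speed limit or range.

### The arm

A 6-joint arm with a two-finger parallel gripper is mounted at the origin on the work surface. World frame = base frame: x ahead of the robot, y to its left, z up, the work surface at z = 0. Lengths are in mm, angles in rad, forces in N, time in s.
With the tool pointing down it reaches from about 275 to 750 mm from the base axis. Payload 10.2 kg.
Tool frame: the origin (TCP) lies at the very end of the fingers, on their centre line; the grasp point (between the pads) lies 19 mm behind it; z points along the fingers, y is the direction in which the jaws open and shut (so a half turn about z gives the same grasp; the last joint's range is limited). The gripper opens to 85 mm and grips with 20 to 120 N. Pads are 22 mm wide; open, the fingers measure 114 mm over their backs; the gripper's body (76 mm by 85 mm) begins 54 mm behind the grasp point. The pads swing forward as they close: fully open they stand 13 mm farther back than shut.
Start: joints at [0.991, 0.313, 1.498, -0, 1.331, -0.223], TCP at [183.384, 491.937, 231.294] pointing down, gripper open.
Joint ranges: [-2.94, 2.94], [-0.97, 2.17], [0.19, 2.56], [-1.23, 4.37], [0.02, 3.11], [-2.88, 2.88]. Speed limits (rad/s): [2.39, 2.39, 3.01, 3.14, 3.14, 3.14].

### API

Orientations are given as a unit quaternion [w, x, y, z].
In Python, from rig import * gives the robot as it stands. The module is installed in compiled form; this text tells all that it offers.
- The arm moves only by the shell command python3 -m crank 'ROWS' [FORCE]. ROWS is a JSON object of lists of equal length, an entry for each row: "dp": the shift along the world's x, y, z in cm, a list of three; "delta_rot": the turn, a rotation vector about the world's x, y, z in degrees, a list of three; "claw": the closure in counts, from 0 (fully open) to 255 (shut). A call has 1 to 10 rows; each row shifts and turns the commanded pose from where the row before left it; what a row does not reach is not made up. A row lasts 1/10 s, in which the tool goes at most 50 mm and 8.59 degrees, less where a joint would pass 70% of its speed; a pose out of reach is approached as far as the arm can. A call is refused whole if a number of a shift passes 5 or a number of a turn 8.59, either way. A call with a gripper value outside its range is refused whole. The fingers move at their own pace and stop on an object; FORCE is the grip in N (left out, the last holds). Time passes only in rows, so rows that do not move let the fingers close. It gives the time, the measured TCP pose, the force and the opening at its end, in the units of the state.
- sense(): the state, without advancing time (a new reading comes with each control period).
- capture(name): name is "scene" or "top" or "wrist"; returns (picture, depth): 420x560x3 uint8, red, green, blue; 420x560 float32, mm along the optical axis (not along the pixel's ray), 0 where there is no reading.
- camera_model(name): a dict with "fx", "fy", "cx", "cy" (pixels), "cam_to_world" (4x4, takes a point from camera to world coordinates); the wrist camera has in their place "T_tool_cam" (4x4, takes a point from camera to tool coordinates, whose origin is the TCP and whose axes are the flange's). Camera axes: x right, y up, looking along -z (the intrinsics and any distortion apply to the point x, -y, -z); pixel columns grow to the right and rows downward; lengths in mm; the calibration is good to about 2 mm. A picture is of the moment at which its call begins: read the wrist's pose just before it. camera_model takes no time and is no camera call.
- finish_job(): hands the job in, once; it reports no verdict.
Trained networks look in the newest picture that a camera, given by its name, has taken for a name from the list of things; names that differ only in an ending like _2 or _b are one class to them, and where a whole thing is asked for, a point or a joint stands for the part that bears it (a point fixed in the world has none). Each returns a list of dicts, best first, with "p" (0 to 1); they miss things now and then, are a little off and sometimes report something else, mostly with a low value. They report only what shows in the picture. A call takes as long as a camera call.
- boxes_of(camera, target): "centre" ([column, row] in pixels, amid what is visible of it).
- masks_of(camera, target): "region" (420x560 bool, what is visible of it) and "centre" ([column, row] in pixels, amid what is visible of it).
- pinpoint(camera, target): "centre" ([column, row] in pixels: a listed point, or the origin of a listed thing).
The state is a dict: "time_s": time; "joints": joint angles; "dq": joint speeds; "tau": joint torques, N m; "eef_pos": TCP position; "ee_rot": TCP orientation; "force": force on the tool from outside, world axes, zero at the start; "wrist_torque": the same for the moment, N m; "grip_width": opening from 0.0 (shut) to 1.0 (fully open).
Only numpy, scipy, OpenCV 4.12 (cv2) and the standard library are available. Lean on these libraries where they do the work, as an engineer would, in place of code of your own. Each camera call takes 0.05 s, during which the arm holds its last target.

## Working session

There is one attempt and no reset: what is moved stays moved. The work goes in short steps, Python scripts to look and compute and a shell command to move; the robot and the scene stay as the last step left them, time stands still between calls to the robot, and variables do not carry over. Pictures are saved under pics/ and viewed, and the job is handed in when it is done.

```bash
mkdir -p pics; cat > h.py <<'E'
from rig import *
import numpy as np, cv2
def save(im,n): cv2.imwrite('pics/'+n,cv2.cvtColor(im,cv2.COLOR_RGB2BGR))
def towld(m,u,v,d,T=None):
    T=np.array(m["cam_to_world"]) if T is None else T
    p=np.array([(u-m["cx"])/m["fx"]*d,-(v-m["cy"])/m["fy"]*d,-d,1.0])
    return (T@p)[:3]
def ray(m,u,v,z,T=None):
    T=np.array(m["cam_to_world"]) if T is None else T
    a=towld(m,u,v,1,T);o=T[:3,3];d=a-o
    return o+d*(z-o[2])/d[2]
E
python3 - <<'E'
from h import *
s=sense();print(s)
for c in("scene","top"):
    im,d=capture(c);save(im,c+'0.png');m=camera_model(c);print(c,{k:(v if np.isscalar(v) else np.round(v,3).tolist()) for k,v in m.items()})
    np.save(c+'d.npy',d)
    for t in["cap_blue_mid","cap_orange_mid","spray_blue","spray_orange","fill_tray","jug_blue","jug_orange"]:
        z={"cap_blue_mid":166,"cap_orange_mid":166,"spray_blue":6,"spray_orange":6}.get(t,0)
        for r in pinpoint(c,t)[:2]: print(c,t,round(r["p"],2),np.round(r["centre"],1),np.round(ray(m,*r["centre"],z),1))
E
```

```text
{'time_s': 0.0, 'joints': array([ 9.90570857e-01,  3.13472524e-01,  1.49843709e+00, -2.11151107e-05,
        1.33101559e+00, -2.23415789e-01]), 'dq': array([-1.35190363e-03, -9.25834605e-04, -5.35231519e-04, -7.66671196e-04,
        9.21926408e-05, -4.93269560e-04]), 'tau': array([ 1.58548746e-04, -4.12265396e+01, -2.59740740e+01, -1.56199385e-04,
        4.16933544e-03, -6.40763687e-06]), 'eef_pos': array([183.25274385, 491.70017497, 230.72355516]), 'ee_rot': array([-2.51138924e-04,  1.77457445e-01,  9.84128249e-01, -6.17215520e-04]), 'force': array([0.47560763, 0.24830723, 0.70769545]), 'wrist_torque': array([-0.0157621 ,  0.00090196, -0.00765458]), 'grip_width': 0.9995890609873735}
scene {'fx': 391.7902868208497, 'fy': 391.7902868208497, 'cx': 274.6820154015292, 'cy': 206.96435202127648, 'cam_to_world': [[-0.776, -0.489, 0.397, 1047.404], [0.63, -0.585, 0.511, 551.509], [-0.018, 0.647, 0.762, 957.656], [0.0, 0.0, 0.0, 1.0]]}
scene cap_orange_mid 0.76 [255.5 161.5] [ 567.6 -151.1  166. ]
scene spray_blue 0.93 [414.7 317.2] [509.8 430.5   6. ]
scene spray_orange 0.89 [221.7 149.3] [
[... 231 characters left out ...]
44227682398054, 'cx': 275.4353108735967, 'cy': 209.24982858582538, 'cam_to_world': [[0.015, 0.993, -0.114, 496.045], [-1.0, 0.014, -0.01, -2.947], [-0.009, 0.114, 0.993, 1271.405], [0.0, 0.0, 0.0, 1.0]]}
top cap_blue_mid 0.67 [229.  259.5] [481.3 135.  166. ]
top cap_orange_mid 0.59 [336.8 231.6] [ 563.  -163.3  166. ]
top spray_blue 0.97 [143.1 248.1] [511. 430.   6.]
top spray_blue 0.45 [327.9 235.1] [ 561.1 -158.1    6. ]
top spray_orange 0.45 [181.4 184.7] [717.4 316.4   6. ]
top fill_tray 0.58 [141.6 246.7] [515.5 437.1   0. ]
top jug_blue 0.89 [237.3 263.5] [466.9 129.    0. ]
top jug_orange 0.73 [304.4 165.7] [786.9 -82.1   0. ]
top jug_orange 0.64 [328.4 235.5] [ 560.2 -160.5    0. ]
```

View pics/scene0.png

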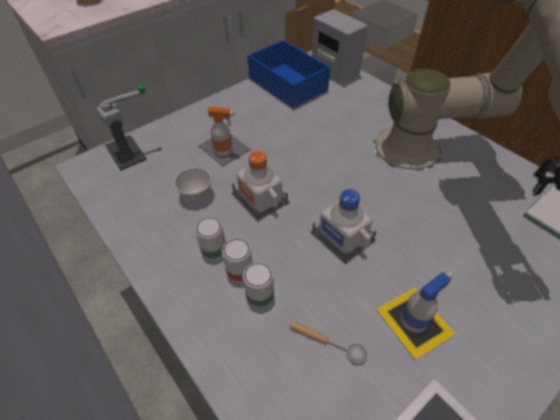

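View pics/top0.png

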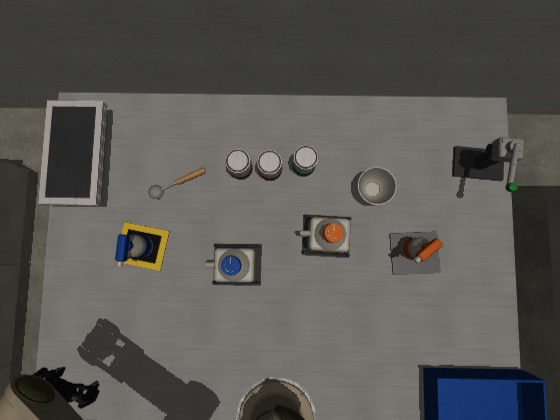

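The pictures show the blue spray bottle on the yellow tray (top 143,248; scene 420,310) and the orange one on the grey mat. So I open the blue jug, whose cap is at top (231,265) and scene (350,199). Next I measure it.

```bash
python3 - <<'E'
from h import *
for c in("scene","top"):
    im=cv2.imread('pics/%s0.png'%c);d=np.load(c+'d.npy');m=camera_model(c)
    r=[x for x in masks_of(c,"cap_blue_mid")[:2]]
    for x in r: print(c,x["p"],x["centre"],x["region"].sum())
    hsv=cv2.cvtColor(im,cv2.COLOR_BGR2HSV)
    b=cv2.inRange(hsv,(105,130,50),(130,255,255))
    n,l,st,ce=cv2.connectedComponentsWithStats(b)
    for i in range(1,n):
        if st[i,4]>60: print(c,st[i],ce[i])
    x0,y0={"scene":(350,199),"top":(231,265)}[c]
    i=l[y0,x0] or l[y0+2,x0+3]
    vs,us=np.where(l==i)
    P=np.array([towld(m,u,v,d[v,u]) for u,v in zip(us,vs)])
    print('depth pts',np.percentile(P,[2,50,98],axis=0).round(1).tolist())
    t=P[P[:,2]>np.percentile(P[:,2],98)-6]
    print('top',len(t),t.mean(0).round(1),((t.min(0)+t.max(0))/2).round(1),(np.ptp(t,axis=0)).round(1))
    k=cv2.resize(im[y0-35:y0+35,x0-45:x0+45],None,fx=8,fy=8,interpolation=cv2.INTER_CUBIC);cv2.imwrite('pics/zoom_%s.png'%c,k)
E
```

```text
scene 0.54 [351.1, 198.8] 423
scene [ 248   41   82   65 3452] [288.56633835  72.35023175]
scene [341 190  18  16 159] [349.45283019 197.22641509]
scene [423 274  26  22 288] [435.50347222 284.77430556]
depth pts [[451.0, 110.1, 175.5], [469.2, 134.9, 182.6], [489.9, 154.2, 185.1]]
top 141 [469.3 131.2 182.9] [468.8 131.5 183.1] [44.2 47.4  7.2]
top 0.74 [228.9, 263.7] 275
top 0.73 [268.3, 164.2] 628
top [115 235  12  26 228] [120.61842105 247.44736842]
top [221 256  20  19 267] [230.71161049 265.32209738]
top [ 437  378  111   42 3570] [480.91652661 398.45014006]
depth pts [[442.5, 103.9, 166.6], [466.6, 126.8, 181.4], [490.0, 152.2, 185.3]]
top 217 [464.8 128.1 192. ] [469.2  75.9 725.4] [  53.7  157.7 1092.1]
```

View pics/zoom_top.png

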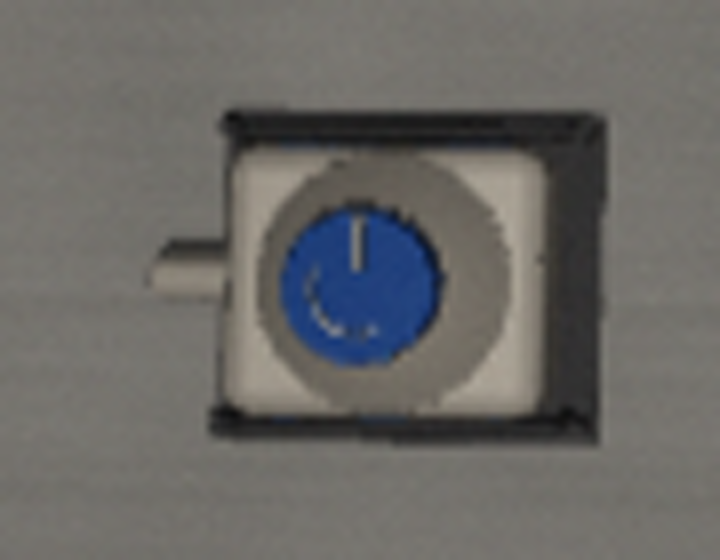

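View pics/zoom_scene.png

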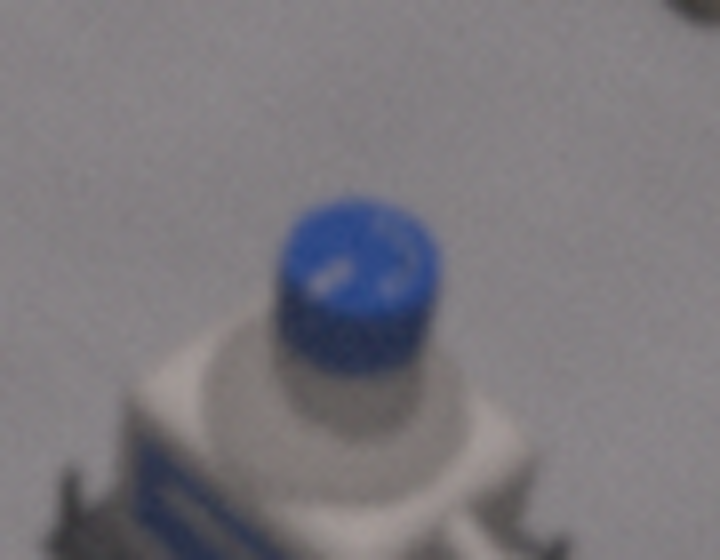

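```bash
python3 - <<'E'
from h import *
m=camera_model("top");print(ray(m,230.5,265.2,182));print(ray(m,230.7,265.0,182))
m=camera_model("scene");print(ray(m,349.5,195.7,182))
s=sense();from scipy.spatial.transform import Rotation as R
q=s['ee_rot'];print(R.from_quat([*q[1:],q[0]]).as_matrix().round(3))
m=camera_model("wrist");print(np.round(m["T_tool_cam"],3),m["fx"])
E
```

```text
[466.19491174 128.5018933  182.        ]
[466.7429636  127.97168935 182.        ]
[466.49731869 128.91078995 182.        ]
[[-0.937  0.349  0.   ]
 [ 0.349  0.937  0.   ]
 [ 0.     0.    -1.   ]]
[[-1.0000e-03  9.6100e-01  2.7500e-01  6.9446e+01]
 [ 1.0000e+00  0.0000e+00  1.0000e-03  5.1000e-01]
 [ 1.0000e-03  2.7500e-01 -9.6100e-01 -1.4293e+02]
 [ 0.0000e+00  0.0000e+00  0.0000e+00  1.0000e+00]] 344.20891696658293
```

```bash
python3 -m crank '{"dp":[[2.4,-3.0,0],[2.4,-3.0,0],[2.4,-3.0,0],[2.4,-3.0,0],[2.4,-3.0,0],[2.4,-3.0,0],[2.4,-3.0,0],[2.4,-3.0,0],[2.4,-3.0,0],[2.4,-3.0,0]],"delta_rot":[[0,0,-3],[0,0,-3],[0,0,-3],[0,0,-3],[0,0,-3],[0,0,-3],[0,0,-3],[0,0,-3],[0,0,-3],[0,0,-3]],"claw":[0,0,0,0,0,0,0,0,0,0]}' 80
python3 -m crank '{"dp":[[2.2,-3.2,0],[2.1,-3.1,0],[0,0,0]],"delta_rot":[[0,0,0],[0,0,0],[0,0,0]],"claw":[0,0,0]}'
python3 - <<'E'
from h import *
from scipy.spatial.transform import Rotation as R
s=sense();print(s['time_s'],s['eef_pos'],s['joints'].round(3),s['force'])
im,d=capture("wrist");save(im,'w1.png');m=camera_model("wrist")
q=s['ee_rot'];T=np.eye(4);T[:3,:3]=R.from_quat([*q[1:],q[0]]).as_matrix();T[:3,3]=s['eef_pos']
T=T@np.array(m["T_tool_cam"])
for t in("cap_blue_mid",):
  for r in pinpoint("wrist",t): print(r,ray(m,*r["centre"],166,T))
  for r in masks_of("wrist",t):
    v,u=np.where(r["region"]);print(r["p"],r["centre"],u.min(),u.max(),v.min(),v.max())
    P=np.array([towld(m,a,b,d[b,a],T) for a,b in zip(u,v)]);t_=P[P[:,2]>np.percentile(P[:,2],90)-4]
    print('top',t_.mean(0),(t_.min(0)+t_.max(0))/2,np.ptp(t_,axis=0))
E
```

```text
time_s: 1.9
eef_pos: [424.2, 190.5, 231.5]
ee_rot: [0.0, 0.427, 0.904, 0.0]
force: [1.2, 1.2, 0.2]
grip_width: 0.993
time_s: 2.2
eef_pos: [468.2, 125.9, 231.0]
ee_rot: [0.0, 0.428, 0.904, -0.0]
force: [-0.7, 0.7, 1.0]
grip_width: 0.997
2.2 [468.22002307 125.90050054 231.03735096] [ 2.100e-02  2.240e-01  1.614e+00 -1.000e-03  1.303e+00 -6.650e-01] [-0.70534744  0.6634707   1.00186523]
{'centre': [283.3, 218.6], 'p': 0.75} [465.7870202  130.08093664 166.        ]
0.65 [282.9, 219.9] 239 327 172 265
top [464.03011748 131.6362272  183.3212657 ] [457.42691966 142.815179   276.5682504 ] [ 65.87518136  75.16477939 194.69425854]
```

View pics/w1.png

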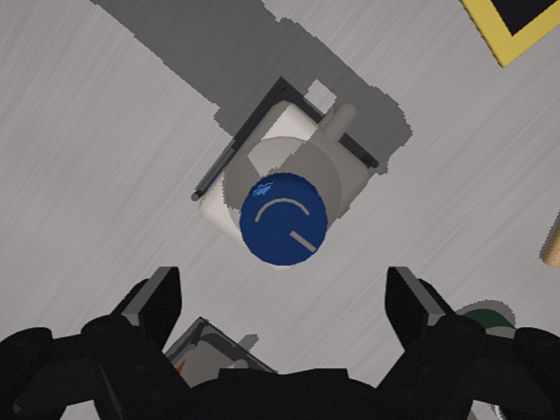

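The wrist view shows the blue cap centred at about (283,219), between the open fingers (pads at columns 180 and 388), and its line pointing lower right. I'll refine the position with a circle fit on the cap.

```bash
python3 - <<'E'
from h import *
from scipy.spatial.transform import Rotation as R
from scipy.optimize import least_squares
s=sense();m=camera_model("wrist");im=cv2.imread('pics/w1.png')
q=s['ee_rot'];T=np.eye(4);T[:3,:3]=R.from_quat([*q[1:],q[0]]).as_matrix();T[:3,3]=s['eef_pos']
T=T@np.array(m["T_tool_cam"])
b=cv2.inRange(cv2.cvtColor(im,cv2.COLOR_BGR2HSV),(105,120,40),(130,255,255));b[:160]=0;b[280:]=0;b[:,:220]=0;b[:,345:]=0
c=max(cv2.findContours(b,cv2.RETR_EXTERNAL,cv2.CHAIN_APPROX_NONE)[0],key=cv2.contourArea);c=cv2.convexHull(c)
f=np.zeros_like(b);cv2.drawContours(f,[c],-1,255,-1)
print(cv2.boundingRect(c),cv2.minEnclosingCircle(c))
# model silhouette hull: fit x,y so projected drum silhouette matches bounding centroid
Ti=np.linalg.inv(T);th=np.linspace(0,2*np.pi,180)
def proj(x,y):
    P=np.concatenate([np.c_[x+26.5*np.cos(th),y+26.5*np.sin(th),0*th+z,0*th+1] for z in(150,182)])
    C=P@Ti.T;return np.c_[m["cx"]+m["fx"]*C[:,0]/-C[:,2],m["cy"]-m["fy"]*C[:,1]/-C[:,2]].astype(np.float32)
def cen(h):
    M=cv2.moments(h);return np.array([M['m10'],M['m01']])/M['m00'],M['m00']
t,a=cen(c)
r=least_squares(lambda p:cen(cv2.convexHull(proj(*p)))[0]-t,[467,128.5],diff_step=1e-3)
print(r.x,r.fun,a,cen(cv2.convexHull(proj(*r.x)))[1])
E
```

```text
(240, 173, 88, 92) ((283.0, 218.5), 46.19804382324219)
[462.62449364 134.48551382] [ 4.69061661e-07 -2.71609480e-07] 6233.0 6676.295564500149
```

```bash
python3 - <<'E'
from h import *
from scipy.spatial.transform import Rotation as R
s=sense();m=camera_model("wrist");im=cv2.imread('pics/w1.png')
print({k:v for k,v in m.items() if k!='T_tool_cam'})
q=s['ee_rot'];T=np.eye(4);T[:3,:3]=R.from_quat([*q[1:],q[0]]).as_matrix();T[:3,3]=s['eef_pos']
T=T@np.array(m["T_tool_cam"]);Ti=np.linalg.inv(T);th=np.linspace(0,2*np.pi,180)
Z=im[150:290,210:360].copy();Z=cv2.resize(Z,None,fx=5,fy=5,interpolation=cv2.INTER_CUBIC)
for x,y,col in((466.5,128.5,(0,255,0)),(462.6,134.5,(0,0,255))):
  for z in(150,182):
    C=np.c_[x+26.5*np.cos(th),y+26.5*np.sin(th),0*th+z,0*th+1]@Ti.T
    p=np.c_[m["cx"]+m["fx"]*C[:,0]/-C[:,2]-210,m["cy"]-m["fy"]*C[:,1]/-C[:,2]-150]*5
    cv2.polylines(Z,[p.astype(int)],True,col,1)
cv2.imwrite('pics/wz.png',cv2.resize(Z,None,fx=.8,fy=.8))
E
```

```text
{'fx': 344.20891696658293, 'fy': 344.20891696658293, 'cx': 282.8223656646737, 'cy': 210.5230360036029}
```

View pics/wz.png

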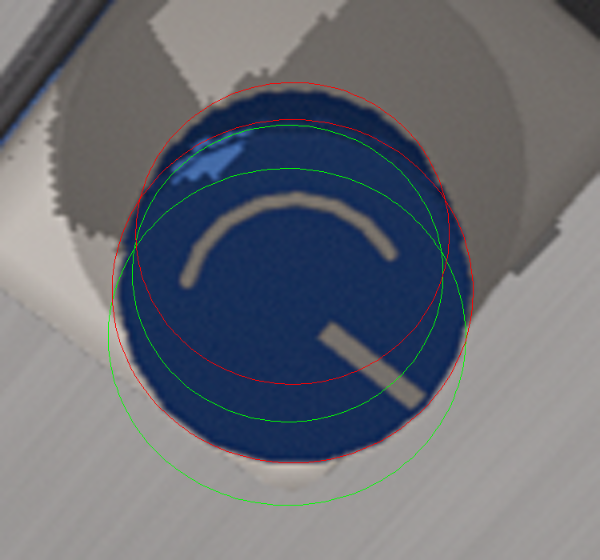

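```bash
cat > fit.py <<'E'
from h import *
from scipy.spatial.transform import Rotation as R
from scipy.optimize import least_squares
import sys
s=sense();im,d=capture("wrist");save(im,sys.argv[1]);m=camera_model("wrist");im=im[:,:,::-1].copy()
print(s['time_s'],s['eef_pos'],s['dq'].round(4))
q=s['ee_rot'];T=np.eye(4);T[:3,:3]=R.from_quat([*q[1:],q[0]]).as_matrix();T[:3,3]=s['eef_pos']
T=T@np.array(m["T_tool_cam"]);Ti=np.linalg.inv(T);th=np.linspace(0,2*np.pi,180)
b=cv2.inRange(cv2.cvtColor(im,cv2.COLOR_BGR2HSV),(100,100,30),(135,255,255))
n,l,st,ce=cv2.connectedComponentsWithStats(b);i=1+st[1:,4].argmax();b=np.uint8(l==i)
c=cv2.convexHull(max(cv2.findContours(b,cv2.RETR_EXTERNAL,cv2.CHAIN_APPROX_NONE)[0],key=cv2.contourArea))
def proj(x,y):
    P=np.concatenate([np.c_[x+26.5*np.cos(th),y+26.5*np.sin(th),0*th+z,0*th+1] for z in(150,182)])
    C=P@Ti.T;return np.c_[m["cx"]+m["fx"]*C[:,0]/-C[:,2],m["cy"]-m["fy"]*C[:,1]/-C[:,2]].astype(np.float32)
def cen(h):
    M=cv2.moments(h);return np.array([M['m10'],M['m01']])/M['m00'],M['m00']
t,a=cen(c)
r=least_squares(lambda p:cen(cv2.convexHull(proj(*p)))[0]-t,[467,128.5],diff_step=1e-3)
print(r.x,cv2.boundingRect(c),cv2.boundingRect(cv2.convexHull(proj(*r.x))),cv2.boundingRect(cv2.convexHull(proj(466.5,128.5))))
E
python3 fit.py w2.png
```

```text
2.35 [466.05726702 129.26676009 231.22742252] [ 0.0206 -0.0081  0.0041 -0.0014 -0.     -0.0003]
[464.7304832  131.04136858] (239, 179, 87, 92) (237, 176, 91, 96) (237, 181, 90, 96)
```

```bash
python3 -m crank '{"dp":[[-0.08,0.09,-1.5],[0,0,-1.5],[0,0,-1.5],[0,0,-1.3],[0,0,-0.5],[0,0,0]],"delta_rot":[[0,0,0],[0,0,0],[0,0,0],[0,0,0],[0,0,0],[0,0,0]],"claw":[0,0,0,0,0,0]}'
python3 fit.py w3.png
```

```text
time_s: 3.0
eef_pos: [465.1, 130.5, 168.1]
ee_rot: [-0.0, 0.426, 0.905, -0.0]
force: [0.0, 0.7, 1.4]
grip_width: 1.003
3.0 [465.08511163 130.48909303 168.11960758] [-0.0055 -0.0134 -0.0244 -0.0018  0.0125 -0.0015]
[464.83902978 131.0208853 ] (221, 206, 123, 133) (218, 203, 128, 137) (217, 209, 128, 137)
```

View pics/w3.png

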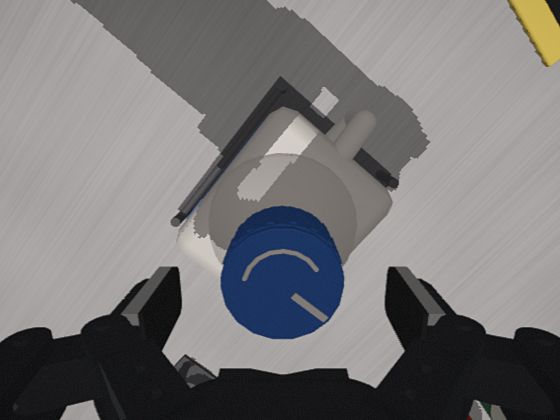

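The cap sits centred between the pads (column 282 against a finger middle of 284). Now I descend and grip.

```bash
python3 -m crank '{"dp":[[0,0,-1],[0,0,-0.8],[0,0,-0.2],[0,0,0],[0,0,0],[0,0,0],[0,0,0],[0,0,0],[0,0,0],[0,0,0]],"delta_rot":[[0,0,0],[0,0,0],[0,0,0],[0,0,0],[0,0,0],[0,0,0],[0,0,0],[0,0,0],[0,0,0],[0,0,0]],"claw":[0,0,0,255,255,255,255,255,255,255]}' 80
python3 - <<'E'
from h import *
s=sense();print(s['eef_pos'],s['force'],s['wrist_torque'],s['grip_width'],s['joints'])
im,d=capture("wrist");save(im,'w4.png')
E
```

```text
time_s: 4.05
eef_pos: [465.7, 129.8, 148.9]
ee_rot: [0.0, 0.426, 0.905, 0.0]
force: [-2.1, -0.9, 6.1]
grip_width: 0.595
[465.74892323 129.80258013 148.90502339] [-2.1490794  -0.91575312  6.13593024] [-0.13012082  0.3792345  -0.03599756] 0.5946246682329505 [ 2.89374414e-02  3.07354511e-01  1.73532435e+00 -1.20821972e-04
  1.09815124e+00 -6.61449928e-01]
```

View pics/w4.png

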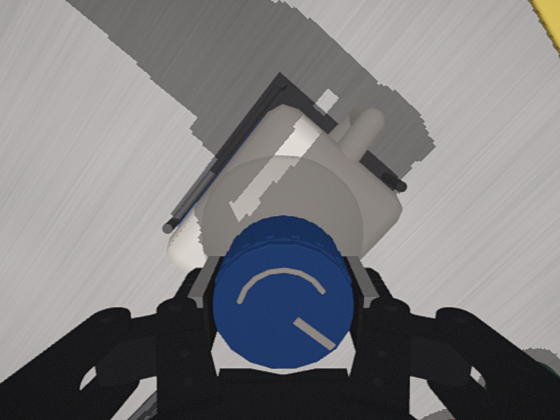

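The cap is gripped between both pads (columns 213 and 353). Now I press.

```bash
python3 -m crank '{"dp":[[0,0,-0.2],[0,0,-0.2],[0,0,-0.2],[0,0,-0.1],[0,0,0],[0,0,0]],"delta_rot":[[0,0,0],[0,0,0],[0,0,0],[0,0,0],[0,0,0],[0,0,0]],"claw":[255,255,255,255,255,255]}' 100
python3 - <<'E'
from h import *
s=sense();print(s['eef_pos'],s['force'],s['wrist_torque'],s['grip_width'])
E
```

```text
time_s: 4.7
eef_pos: [465.8, 129.8, 142.6]
ee_rot: [0.001, 0.426, 0.905, 0.0]
force: [-5.3, -0.4, 12.3]
grip_width: 0.589
[465.84204334 129.82844291 142.59176109] [-5.30719156 -0.37020865 12.27096577] [-0.22127315  0.81723136 -0.02829474] 0.5885128220360536
```

```bash
python3 -m crank '{"dp":[[0,0,-0.1],[0,0,0],[0,0,0]],"delta_rot":[[0,0,0],[0,0,0],[0,0,0]],"claw":[255,255,255]}' 100
python3 - <<'E'
from h import *
for i in range(1):
  s=sense();print(s['eef_pos'],s['force'],s['wrist_torque'],s['grip_width'])
E
```

```text
time_s: 5.0
eef_pos: [465.8, 129.8, 141.7]
ee_rot: [0.001, 0.426, 0.905, 0.0]
force: [-5.4, -1.6, 14.0]
grip_width: 0.587
[465.83177382 129.81351942 141.67815507] [-5.38219934 -1.64668353 14.01144849] [-0.18585852  0.91132341 -0.03623182] 0.5868459136906382
```

Pressed to about 14 N, roughly 7 mm down. I'll turn anticlockwise 30° first and check.

```bash
python3 -m crank '{"dp":[[0,0,0],[0,0,0],[0,0,0],[0,0,0],[0,0,0],[0,0,0],[0,0,0]],"delta_rot":[[0,0,5],[0,0,5],[0,0,5],[0,0,5],[0,0,5],[0,0,5],[0,0,0]],"claw":[255,255,255,255,255,255,255]}' 100
python3 - <<'E'
from h import *
s=sense();print(s['eef_pos'],s['force'],s['wrist_torque'],s['grip_width'])
im,d=capture("wrist");save(im,'w5.png')
E
```

```text
time_s: 5.7
eef_pos: [466.8, 130.0, 142.1]
ee_rot: [0.002, 0.176, 0.984, 0.001]
force: [-1.3, -0.3, 13.2]
grip_width: 0.59
[466.7923196  129.98849237 142.07301697] [-1.26683903 -0.25466073 13.18319955] [0.03926612 0.275477   0.02668519] 0.5902932405265335
```

View pics/w5.png

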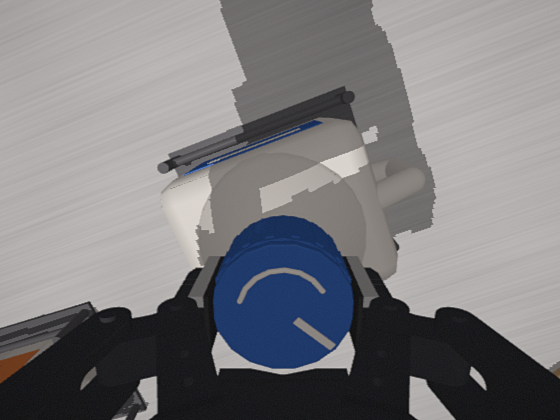

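The jug has turned in the view while the line stays fixed relative to the gripper at (297,320)–(333,347), so the cap turns without slipping. I'll go on by 30° more.

```bash
python3 -m crank '{"dp":[[0,0,-0.03],[0,0,0],[0,0,0],[0,0,0],[0,0,0],[0,0,0],[0,0,0],[0,0,0]],"delta_rot":[[0,0,5],[0,0,5],[0,0,5],[0,0,5],[0,0,5],[0,0,5],[0,0,0],[0,0,0]],"claw":[255,255,255,255,255,255,255,255]}' 100
python3 - <<'E'
from h import *
s=sense();print(s['eef_pos'],s['force'],s['wrist_torque'],s['grip_width'],s['ee_rot'])
im,d=capture("wrist");save(im,'w6.png')
E
```

```text
time_s: 6.55
eef_pos: [466.8, 130.2, 141.8]
ee_rot: [0.002, -0.083, 0.997, 0.0]
force: [-0.7, 2.7, 14.0]
grip_width: 0.588
[466.81242717 130.23179112 141.82707348] [-0.74412108  2.72892685 14.00624737] [0.28888925 0.27033404 0.10481619] 0.5876318170471843 [ 2.18874444e-03 -8.34596681e-02  9.96508731e-01  2.06930473e-04]
```

View pics/w6.png

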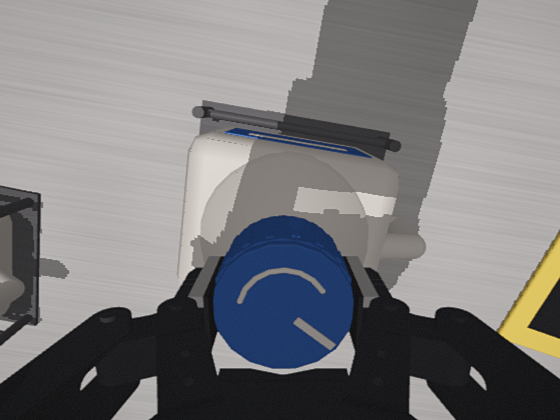

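The turn measures 60.0° with no slip, so I lift straight up, slowly at first.

```bash
python3 -m crank '{"dp":[[0,0,0.2],[0,0,0.4],[0,0,0.5],[0,0,0.5],[0,0,0.5],[0,0,0]],"delta_rot":[[0,0,0],[0,0,0],[0,0,0],[0,0,0],[0,0,0],[0,0,0]],"claw":[255,255,255,255,255,255]}' 100
python3 - <<'E'
from h import *
s=sense();print(s['eef_pos'],s['force'],s['wrist_torque'],s['grip_width'],s['ee_rot'])
E
```

```text
time_s: 7.2
eef_pos: [465.7, 129.8, 161.4]
ee_rot: [0.0, -0.083, 0.997, -0.0]
force: [-0.3, 0.4, -0.4]
grip_width: 0.588
[465.70764078 129.78814629 161.40101809] [-0.27412281  0.43778799 -0.3562087 ] [-0.02394385 -0.01641893  0.00876259] 0.5881345478740846 [ 2.83666779e-04 -8.32711374e-02  9.96526886e-01 -4.81811268e-05]
```

```bash
python3 -m crank '{"dp":[[0,0,0.8],[0,0,1],[0,0,1],[0,0,1],[0,0,1],[0,0,1],[0,0,0.7],[0,0,0.4],[0,0,0],[0,0,0]],"delta_rot":[[0,0,0],[0,0,0],[0,0,0],[0,0,0],[0,0,0],[0,0,0],[0,0,0],[0,0,0],[0,0,0],[0,0,0]],"claw":[255,255,255,255,255,255,255,255,255,255]}' 100
python3 - <<'E'
from h import *
s=sense();print(s['eef_pos'],s['force'],s['wrist_torque'],s['grip_width'],s['ee_rot'])
im,d=capture("wrist");save(im,'w7.png')
im,d=capture("scene");save(cv2.resize(im[120:280,250:450],None,fx=3.5,fy=3.5,interpolation=cv2.INTER_CUBIC),'s7.png');save(im,'s7f.png')
m=camera_model("scene")
for r in pinpoint("scene","cap_blue_mid"): print(r,ray(m,*r["centre"],247))
for t in("jug_blue_seal","jug_blue","spray_blue","cap_orange_mid"): print(t,[ (x['p'],x['centre']) for x in pinpoint("scene",t)[:1]])
for r in masks_of("scene","cap_blue_mid")[:1]:
    v,u=np.where(r["region"]);P=np.array([towld(m,a,b,d[b,a]) for a,b in zip(u,v)]);print(np.percentile(P,[5,50,95],axis=0).round(1))
im,d=capture("top");save(im,'t7.png')
E
```

```text
time_s: 8.2
eef_pos: [465.4, 129.8, 229.7]
ee_rot: [-0.0, -0.083, 0.997, 0.0]
force: [-0.2, 0.9, -0.3]
grip_width: 0.586
[465.43905838 129.84138345 229.67226292] [-0.19366217  0.88910423 -0.33135269] [-0.03699722 -0.0432736  -0.01951339] 0.5862933440813768 [-3.11698368e-04 -8.32959849e-02  9.96524802e-01  3.48217876e-05]
{'centre': [220.6, 148.8], 'p': 0.58} [ 659.12814032 -180.98031762  247.        ]Traceback (most recent call last):
  File "<stdin>", line 7, in <module>
ValueError: it knows: can, cap_blue_mid, cap_orange_mid, fill_tray, jug_blue, jug_orange, park_mat, spoon, spray_blue, spray_orange, tub
```

View pics/w7.png

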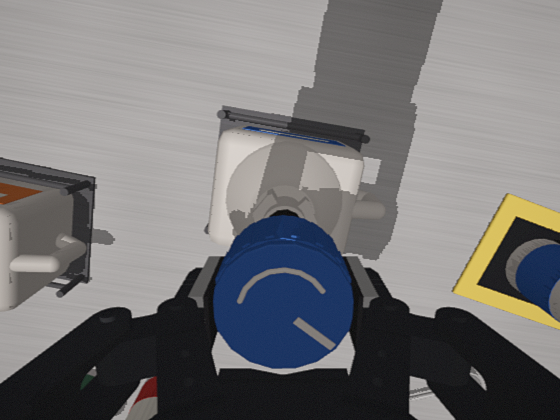

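View pics/s7.png

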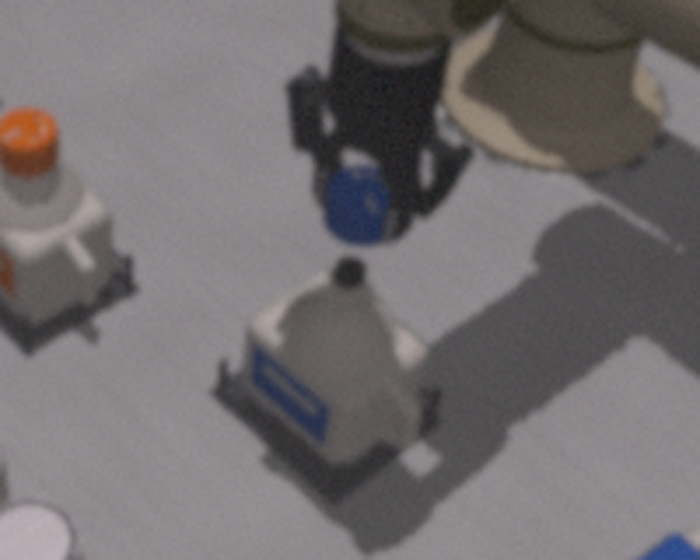

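```bash
python3 - <<'E'
from h import *
im,d=capture("top");save(im,'t7.png')
s=sense();print(s['time_s'],s['eef_pos'],abs(s['dq']).max(),s['force'],s['grip_width'])
a=cv2.imread('pics/scene0.png');b=cv2.imread('pics/s7f.png')
hsv=cv2.cvtColor(b,cv2.COLOR_BGR2HSV);n,l,st,ce=cv2.connectedComponentsWithStats(cv2.inRange(hsv,(105,130,50),(130,255,255)))
for i in range(1,n):
    if st[i,4]>60: print(st[i],ce[i])
m=camera_model("scene");Ti=np.linalg.inv(np.array(m["cam_to_world"]))
for z in(231,247,263,181,182):
    C=Ti@np.array([465.5,129.8,z,1]);print(z,m["cx"]+m["fx"]*C[0]/-C[2],m["cy"]-m["fy"]*C[1]/-C[2])
E
```

```text
8.4 [465.46469501 129.84078007 229.6628085 ] 0.0018922225183424972 [-0.1294268  -0.63678887 -0.38743972] 0.5900763673238683
[ 248   41   82   66 3458] [288.63649508  72.49334876]
[345 170  16  18  91] [352.15384615 177.23076923]
[423 274  26  22 287] [435.55749129 284.73519164]
231 352.48456930958343 182.88247340112562
247 353.33382990404937 178.48336291695145
263 354.2043172728466 173.974299226289
181 349.959207956533 195.9636685924767
182 350.00789715683027 195.71146194013755
```

View pics/t7.png

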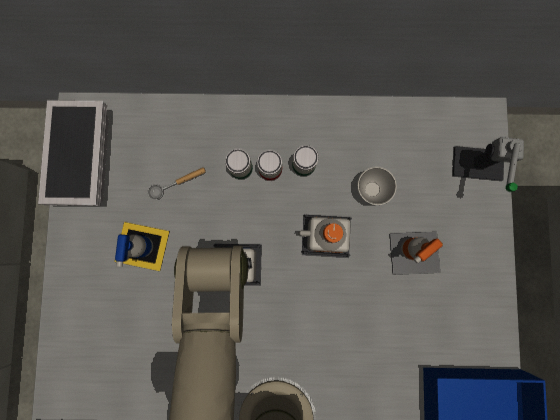

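The scene camera shows the cap at (352,177), against about (353,178) predicted for its centre at 247 mm. The neck shows open below it at about (350,197). In the top view the cans, tub, spoon, spray bottles and the orange cap (333,233) are where they were.

```bash
python3 -c "
from rig import *
print(finish_job())"
```

```text
the job is handed in; nothing more can be done
None
```

The blue jug is open, and the job was handed in after about 8.4 s of the 30 s allowed. The blue spray bottle was the one on the yellow tray. I gripped the blue cap at 100 N, pressed it about 7 mm down (14 N), turned it 60° anticlockwise while pressed, and lifted it straight off.

**Last checks:**
- **Cap:** it was still gripped with no visible slip, the arm was still, and the tool pointed straight down. It sits within about 1 mm of where I gripped it on the jug. Its underside is about 50 mm above the neck, worked out from the tool height; the cap's position in the scene picture agrees.
- **Surroundings:** comparing the top view with the first one by eye, the orange jug is still shut and everything else looks to be where it was.

**What disagreed or failed:**
- **Cap position:** the wrist camera and the fixed cameras differed by about 3 mm. I gripped at the midpoint, and the side force stayed under 6 N.
- **Cap detector:** at the end it placed the blue cap in the wrong spot, so I used the blue colour in the picture instead.
- **Check script:** one script stopped early on a name the network does not know, so the final network checks of the jug, spray bottle and orange cap never ran.

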